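Slide the paint-pot board out of the drying cabinet and hold it

ROBOT

A 6-joint arm with a two-finger parallel gripper is mounted at the origin on the work surface. World frame = base frame: x ahead of the robot, y to its left, z up, the work surface at z = 0. Lengths are in m, angles in rad, forces in N, time in s.
With the tool pointing down it reaches from about 0.275 to 0.975 m from the base axis. Payload 8.4 kg.
Tool frame: the origin (TCP) lies at the very end of the fingers, on their centre line; the grasp point (between the pads) lies 19 mm behind it; z points along the fingers, y is the direction in which the jaws open and shut (so a half turn about z gives the same grasp; the last joint's range is limited). The gripper opens to 92 mm and grips with 3 to 60 N. Pads are 20 mm wide; open, the fingers measure 128 mm over their backs; the gripper's body (75 mm by 189 mm) begins 69 mm behind the grasp point.
Start: joints at [1.238, 0.353, 1.633, -0, 1.155, -0.002], TCP at [0.203, 0.591, 0.215] pointing down, gripper open.
Joint ranges: [-2.63, 2.63], [-0.92, 2.1], [0.06, 2.66], [-1.3, 4.44], [0, 2.69], [-3.02, 3.02]. Speed limits (rad/s): [2.22, 2.22, 2.79, 3.14, 3.14, 3.14].

INTERFACE

Orientations are given as a rotation vector (axis times angle).
In Python, from cell import manip gives the robot as it stands.
- The arm moves only by the shell command python3 -m handwheel 'ROWS' [FORCE]. ROWS is JSON, a list of rows, each an object with "hand": the opening, from 0 (shut) to 1 (fully open); "slide": the shift along the tool's x, y, z in cm, a list of three; "yaw": the turn about the tool's z in rad. A call has 1 to 8 rows; each row shifts and turns the commanded pose from where the row before left it, along the tool's axes as they then stand; what a row does not reach is not made up. A row lasts 1/10 s, in which the tool goes at most 50 mm and 8.59 degrees, less where a joint would pass 70% of its speed; a pose out of reach is approached as far as the arm can. A call is refused whole if a number of a shift passes 5 or a number of a turn 0.15, either way. A call with a gripper value outside its range is refused whole. The fingers move at their own pace and stop on an object; FORCE is the grip in N (left out, the last holds). Time passes only in rows, so rows that do not move let the fingers close. It gives the time, the measured TCP pose, the force and the opening at its end, in the units of the state.
- manip.read_state(): the state, without advancing time (a new reading comes with each control period).
- manip.capture(name): name is "scene" or "top" or "wrist"; returns a dict with "pixels" (400x640x3 uint8, red, green, blue), "K" (3x3 intrinsics, pixels), "k1" (the pictures are not rectified: a ray, as slopes to the right and down, at radius r is drawn at 1 + k1 r^2 times it, then the intrinsics apply), "extrinsics" (4x4, takes a point from camera to world coordinates). Camera axes: x right, y up, looking along -z (the intrinsics and any distortion apply to the point x, -y, -z); pixel columns grow to the right and rows downward; lengths in m; the calibration is good to about 2 mm. A picture is of the moment at which its call begins. There is no depth.
- manip.close_job(): hands the job in, once; it reports no verdict.
Trained networks look in the newest picture that a camera, given by its name, has taken for a name from the list of things; names that differ only in an ending like _2 or _b are one class to them, and where a whole thing is asked for, a point or a joint stands for the part that bears it (a point fixed in the world has none). Each returns a list of dicts, best first, with "score" (0 to 1); they miss things now and then, are a little off and sometimes report something else, mostly with a low value. They report only what shows in the picture. A call takes as long as a camera call.
- manip.outline_of(query, camera): "mask" (400x640 bool, what is visible of it).
- manip.spot_point(query, camera): "point" ([x, y, z] in m, in the coordinates of the camera as it stood for that picture, good to about 4 mm: a listed point, or the origin of a listed thing).
The state is a dict: "time_s": time; "joint_pos": joint angles; "qd": joint speeds; "effort": joint torques, N m; "tcp_pos": TCP position; "tool_rot": TCP orientation; "wrist_force": force on the tool from outside, world axes, zero at the start; "ft_torque": the same for the moment, N m; "finger_gap": finger opening in m.
Only numpy, scipy, OpenCV 4.12 (cv2) and the standard library are available. Lean on these libraries where they do the work, as an engineer would, in place of code of your own. Each camera call takes 0.05 s, during which the arm holds its last target.

TASK

Swing the door of the small open-topped drying cabinet wide open, at least square to its front, before moving the board inside. Then slide the board with the paint pots straight out through the doorway, flat on the cabinet floor, until the dark line across it lies over the front edge of that floor; out there the pots would tip it off, so finish while still holding the board level at that spot and do not let go. Leave the door open and the other things on the bench where they are.

Things in the scene. Friction and masses are not known exactly. Their poses are not given: they have to be found in the camera images.
- cabinet: low grey bench-top cabinet without a top, fixed, 280 deep (x) x 141 wide (y) x 140 mm high; origin at the centre of its underside, x from its door to its back, y from hinge side to handle side, z up. Its solid plinth, 80 mm high, is the floor the board lies on; 8 mm side and back walls rise 60 mm above it. The front end is all doorway, 125 mm wide between the walls
- cab_edge (a point): middle of the front edge of the cabinet floor, 80 mm above the bench, 140 mm from the cabinet's origin towards the door (the outward direction is the cabinet's -x)
- door (a joint): door angle in rad: 0 shut, 1.57 square to the front, stop at 1.9; opens outward, anticlockwise seen from above, stays where left (friction 0.06 N m). White leaf 141 wide x 62 high x 10 mm thick, from 78 to 140 mm above the bench, hinged at the cabinet's -y side; starts 0 to 0.25 open; below about 1.45 it is in the board's way
- door_hinge (a point): the hinge axis (vertical through this point), 138 mm above the bench
- door_handle (a point): top of the door's handle, an upright round steel bar 12 mm thick, 54 mm long, on two short posts, its axis 40 mm in front of the leaf's mid-plane and 105 mm along the leaf from the hinge; the point is on the bar's axis at its upper end, 138 mm above the bench. Can be pinched from above, fingers to its left and right along the leaf
- board: loose light wooden board, 220 long (x) x 95 wide (y) x 10 mm thick, about 0.45 kg, on the cabinet floor, front end 8 to 38 mm behind the doorway; origin at the centre of its underside, x to its rear end (as the cabinet's x), z up. Four paint pots 37 mm wide, 24 mm high are fixed on its front part; centre of mass about 85 mm from its front end. About 15 mm clear of each side wall
- board_line (a point): middle of the dark 4 mm line inlaid across the board's top, 120 mm from its front end (10 mm behind the origin), 10 mm above the underside
- board_grip (a point): middle of the top of the wooden bar fixed across the board, 165 mm from its front end: 14 mm thick along the slide direction, 80 mm wide across, rising 35 mm above the board's top, so 45 mm above the underside (top at 125 mm above the bench); it can be pinched from above across its 14 mm
- sponge: a yellow cleaning sponge, 90 x 60 x 30 mm, lying low in front of the cabinet (lower than the door and board pass); a bystander to leave alone, origin at the centre of its underside
- spool: a grey thread cone, 60 mm wide, 100 mm tall, standing beside the cabinet; a bystander to leave alone, origin at the centre of its underside
- dye_bottle: a white bottle with black cap, 48 mm wide, 140 mm tall, standing beside the cabinet; a bystander to leave alone, origin at the centre of its underside
- scrub_brush: a wooden scrubbing brush, 110 x 45 x 40 mm, lying beside the cabinet; a bystander to leave alone, origin at the centre of its underside
- awl: an awl with a dark wooden handle, 150 mm long, lying flat near the cabinet; a bystander to leave alone, origin on its underside
- beaker: a glass beaker, 70 mm wide, 100 mm tall; a bystander to leave alone, origin at the centre of its underside
- tape_roll: a roll of paper tape, 100 mm wide, 45 mm tall, lying flat; a bystander to leave alone, origin at the centre of its underside

How it is judged:
On the way:
1. the door is swung open at least square to the front (more than 1.45 rad) while the board is still in the cabinet (its line 90 mm or more behind the front edge) (value of joint door above 1.45 rad and x of board_line in the frame of cab_edge above 0.09 m), for 0.2 s.
At the end, for the whole second after the job is handed in: The door stands open (more than 1.4 rad); the board's dark line is within 6 mm of the front edge of the cabinet floor, the board straight within 0.12 rad of the cabinet, level within 0.06 rad, on the floor within 6 mm of height and at rest, and the fingers are still holding it (more than 1 N) (value of joint door above 1.4 rad and x of board_line in the frame of cab_edge between -0.006 and 0.006 m and z of board_line in the frame of cab_edge between 0.004 and 0.016 m and angle between the x axis of board and the x axis of cabinet, either way round below 0.12 rad and angle between board's own z axis and vertical below 0.06 rad and contact force between the fingers and board above 1 N and linear speed of board below 0.02 m/s); the arm keeps its last pose, push and grip.
It fails at once if the board tips by more than 0.25 rad (angle between board's own z axis and vertical above 0.25 rad).
It fails at once if one of the bystanders (sponge, thread cone, bottle, brush, awl, beaker, tape) is displaced by more than 40 mm (distance of any of sponge, spool, dye_bottle, scrub_brush, awl, beaker, tape_roll from where it was at the start of the episode above 0.04 m).
It also fails if it takes over 48 s, if anything falls off the work surface, if the arm or the gripper's body presses on something with over 40 N, if the wrist force passes 120 N, or if a joint passes its speed limit or range.

## Working session

There is one attempt and no reset: what is moved stays moved. The work goes in short steps, Python scripts to look and compute and a shell command to move; the robot and the scene stay as the last step left them, time stands still between calls to the robot, and variables do not carry over. Pictures are saved under pics/ and viewed, and the job is handed in when it is done.

```bash
ls; mkdir -p pics
cat > h.py <<'E'
import numpy as np, cv2
from cell import manip
from scipy.spatial.transform import Rotation as R
def snap(cam,name):
    c=manip.capture(cam); cv2.imwrite(f'pics/{name}.png',c['pixels'][:,:,::-1]); return c
def spot(q,cam,c):
    r=manip.spot_point(q,cam)
    E=np.array(c['extrinsics'])
    return [(round(d['score'],2),np.round((E@np.r_[d['point'],1])[:3],4)) for d in r[:2]]
def pix(c,p):
    E=np.linalg.inv(np.array(c['extrinsics']));q=(E@np.r_[p,1])[:3]
    s=np.array([q[0],-q[1]])/-q[2]; s=s*(1+c['k1']*(s@s)); K=np.array(c['K']); return K[:2,:2]@s+K[:2,2]
def ray(c,uv,z):
    K=np.array(c['K']);s0=np.linalg.solve(K[:2,:2],np.array(uv)-K[:2,2]);s=s0.copy()
    for _ in range(20): s=s0/(1+c['k1']*(s@s))
    E=np.array(c['extrinsics']);d=E[:3,:3]@np.r_[s[0],-s[1],-1];o=E[:3,3];return o+d*(z-o[2])/d[2]
E
python3 - <<'E'
from h import *
for cam in ['scene','top']:
    c=snap(cam,cam+'0'); print(cam,np.round(c['extrinsics'],2).tolist())
    for q in ['cabinet','cab_edge','door_hinge','door_handle','board','board_line','board_grip','sponge','spool','dye_bottle','scrub_brush','awl','beaker','tape_roll']: print(q,spot(q,cam,c))
s=manip.read_state();print(s)
E
```

```text
pics
scene [[0.17, -0.84, 0.52, 1.26], [0.99, 0.15, -0.08, -0.09], [-0.01, 0.52, 0.85, 1.19], [0.0, 0.0, 0.0, 1.0]]
cabinet [(0.81, array([ 0.6201, -0.0358,  0.0022]))]
cab_edge [(0.77, array([0.618 , 0.1089, 0.0793])), (0.6, array([ 0.7689,  0.0205, -0.0027]))]
door_hinge [(0.71, array([0.5497, 0.1048, 0.1389]))]
door_handle [(0.59, array([0.6466, 0.1548, 0.1402]))]
board [(0.65, array([ 0.6163, -0.018 ,  0.0843])), (0.55, array([0.6191, 0.1075, 0.079 ]))]
board_line [(0.97, array([ 0.6197, -0.0313,  0.0912]))]
board_grip [(0.66, array([ 0.6217, -0.076 ,  0.1219]))]
sponge [(0.79, array([ 0.6453,  0.1838, -0.0016]))]
spool [(0.86, array([ 0.7718, -0.0673,  0.0039])), (0.48, array([ 0.5003, -0.1112,  0.0039]))]
dye_bottle [(0.65, array([ 0.7694,  0.0269, -0.0036])), (0.29, array([ 6.468e-01,  1.872e-01, -5.000e-04]))]
scrub_brush [(0.57, array([ 0.495 , -0.1096,  0.0033]))]
awl [(0.74, array([ 7.705e-01, -7.040e-02,  1.000e-04])), (0.59, array([ 0.4684,  0.2086, -0.0007]))]
beaker [(0.74, array([0.63  , 0.4667, 0.0026]))]
tape_roll [(0.67, array([ 0.5832, -0.4562,  0.0014])), (0.66, 
[... 1162 characters left out ...]
 5.000e-04]))]
{'time_s': 1.5, 'joint_pos': array([ 1.23760630e+00,  3.52996080e-01,  1.63341691e+00,  2.54505910e-05,
        1.15519196e+00, -2.37420719e-03]), 'qd': array([-4.95136161e-05, -9.24528951e-04, -2.95674945e-04,  1.25165854e-03,
       -3.56332029e-04, -4.35337710e-04]), 'effort': array([ 8.22480729e-05, -5.93751955e+01, -3.34565163e+01,  6.97425473e-02,
        1.58151495e-02, -6.37416179e-06]), 'tcp_pos': array([0.20298442, 0.59111431, 0.21457817]), 'tool_rot': array([-5.17289754e-01, -3.09868659e+00,  1.29326131e-05]), 'wrist_force': array([ 0.19114194,  0.7144208 , -0.16210715]), 'ft_torque': array([-0.03761826, -0.00892383, -0.04864412]), 'finger_gap': 0.09197325248347661}
```

View pics/scene0.png

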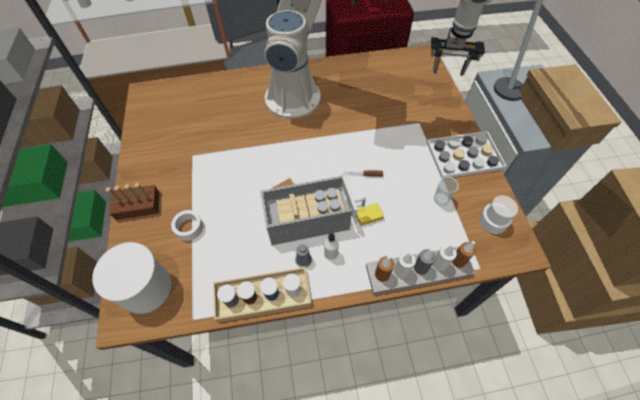

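View pics/top0.png

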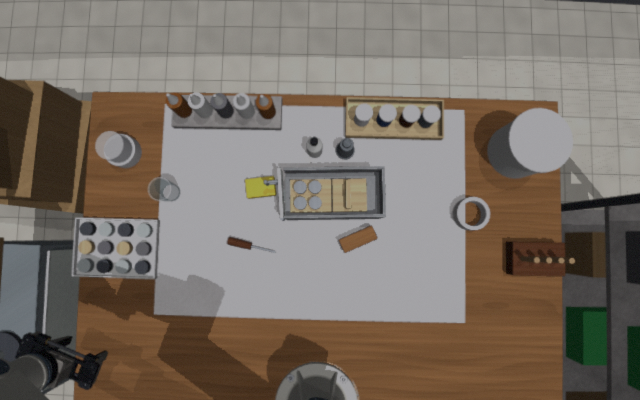

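The pictures show the cabinet (top view, pixels ~276-384, 165-220) with its doorway towards +y. The door is slightly open at column ~276 with the handle at ~(268,181), and the sponge sits low in front at (260,187). The network points agree: the hinge-to-handle radius is 112 mm, as expected. Next I'll compute the approach.

```bash
cat >> h.py <<'E'
def togo(p,ang=None):
    """delta to world TCP p in tool axes cm; ang: wanted world angle of tool y (mod pi)"""
    s=manip.read_state(); M=R.from_rotvec(s['tool_rot']).as_matrix()
    ya=np.arctan2(M[1,1],M[0,1]); 
    print('t',round(s['time_s'],2),'tcp',np.round(s['tcp_pos'],4),'y-ang',round(ya,3),'x-ang',round(np.arctan2(M[1,0],M[0,0]),3),'j6',round(s['joint_pos'][5],3),'j1',round(s['joint_pos'][0],3),'gap',round(s['finger_gap'],4),'F',np.round(s['wrist_force'],1))
    print('slide cm',np.round(M.T@(np.array(p)-s['tcp_pos'])*100,2))
    if ang is not None:
        d=(ang-ya+np.pi/2)%np.pi-np.pi/2; print('yaw',round(-d,3))
E
python3 - <<'E'
from h import *
h=np.array([.5492,.1052]);p=np.array([.649,.1565])
d=p-h;print(np.hypot(*d),np.arctan2(d[1],d[0])-np.arctan2(.04,.105))
togo([.649,.1565,.215],0.11)
E
```

```text
0.11221287804882289 0.11082801386931435
t 1.5 tcp [0.203  0.5911 0.2146] y-ang 1.24 x-ang 2.811 j6 -0.002 j1 1.238 gap 0.092 F [ 0.2  0.7 -0.2]
slide cm [-5.630e+01 -2.662e+01 -4.000e-02]
yaw 1.13
```

```bash
python3 -m handwheel '[{"hand":1,"slide":[-3.6,-1.7,0],"yaw":0.14},{"hand":1,"slide":[-3.8,-1.2,0],"yaw":0.14},{"hand":1,"slide":[-3.95,-0.65,0],"yaw":0.14},{"hand":1,"slide":[-4,-0.1,0],"yaw":0.14},{"hand":1,"slide":[-4,0.45,0],"yaw":0.14},{"hand":1,"slide":[-3.8,1,0],"yaw":0.14},{"hand":1,"slide":[-3.6,1.7,0],"yaw":0.14},{"hand":1,"slide":[-3.3,2.2,0],"yaw":0.14}]' 40
python3 - <<'E'
from h import *
togo([.649,.1565,.215],0.11)
E
```

```text
time_s: 2.3
tcp_pos: [0.4344, 0.3697, 0.2148]
tool_rot: [2.091, 2.345, 0.001]
wrist_force: [0.5, -0.2, 0.2]
finger_gap: 0.0921
t 2.3 tcp [0.4344 0.3697 0.2148] y-ang 0.114 x-ang 1.685 j6 0.588 j1 0.702 gap 0.0921 F [ 0.5 -0.2  0.2]
slide cm [-2.363e+01  1.889e+01 -2.000e-02]
yaw 0.004
```

```bash
python3 -m handwheel '[{"hand":1,"slide":[-3.3,2.7,0],"yaw":0},{"hand":1,"slide":[-3.3,2.7,0],"yaw":0},{"hand":1,"slide":[-3.3,2.7,0],"yaw":0},{"hand":1,"slide":[-3.3,2.7,0],"yaw":0},{"hand":1,"slide":[-3.3,2.7,0],"yaw":0},{"hand":1,"slide":[-3.3,2.7,0],"yaw":0},{"hand":1,"slide":[-3.3,2.7,0],"yaw":0},{"hand":1,"slide":[0,0,0],"yaw":0}]'
python3 - <<'E'
from h import *
togo([.649,.1565,.215],0.11)
c=snap('wrist','w1')
for q in ['cab_edge','door_hinge','door_handle','board_line','board_grip','sponge','awl']: print(q,spot(q,'wrist',c))
E
```

```text
time_s: 3.1
tcp_pos: [0.6518, 0.1605, 0.2143]
tool_rot: [2.087, 2.346, 0.001]
wrist_force: [-0.6, 0.8, 0.6]
finger_gap: 0.0921
t 3.1 tcp [0.6518 0.1605 0.2143] y-ang 0.116 x-ang 1.687 j6 0.124 j1 0.24 gap 0.0921 F [-0.6  0.8  0.6]
slide cm [-0.37 -0.32 -0.07]
yaw 0.006
cab_edge [(0.94, array([0.616 , 0.1057, 0.0814])), (0.16, array([ 7.708e-01, -6.610e-02,  5.000e-04]))]
door_hinge [(0.71, array([0.5478, 0.1055, 0.1338]))]
door_handle [(0.94, array([0.6521, 0.1609, 0.1375]))]
board_line [(0.65, array([ 0.6205, -0.0305,  0.0895])), (0.15, array([ 0.4966, -0.1136,  0.0028]))]
board_grip []
sponge [(0.79, array([0.6507, 0.1883, 0.001 ]))]
awl []
```

View pics/w1.png

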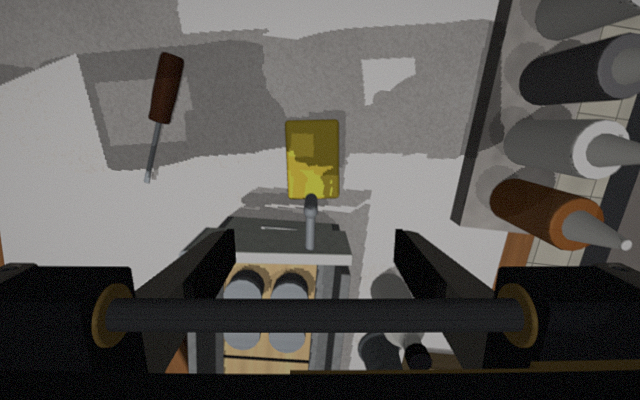

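The picture shows the handle at about (311,205-248) between the fingers, the leaf's top edge at about rows 250-258, the sponge at (312,160), and the awl off to the left. I'll check the handle top by reprojecting it.

Run:
```python
from h import *
c=manip.capture('wrist'); print(np.round(c['extrinsics'],3))
for p in ([.652,.1605,.138],[.649,.1565,.138],[.652,.1605,.084],[.5485,.1055,.138]): print(p,pix(c,p))
print(ray(c,(228,259),.14),ray(c,(351,261),.14))
```

```text
[[ 0.993 -0.116 -0.029  0.64 ]
 [ 0.12   0.963  0.242  0.233]
 [-0.    -0.244  0.97   0.385]
 [ 0.     0.     0.     1.   ]]
[0.652, 0.1605, 0.138] [318.51208224 215.88252358]
[0.649, 0.1565, 0.138] [314.27966021 220.1060867 ]
[0.652, 0.1605, 0.084] [317.81083226 200.17470762]
[0.5485, 0.1055, 0.138] [190.19335553 263.22373758]
[0.58093587 0.11435853 0.14      ] [0.6839448 0.1250615 0.14     ]
```

```bash
python3 -m handwheel '[{"hand":1,"slide":[-0.1,-0.4,2],"yaw":0},{"hand":1,"slide":[0,0,3],"yaw":0},{"hand":1,"slide":[0,0,3],"yaw":0},{"hand":1,"slide":[0,0,2.8],"yaw":0},{"hand":0,"slide":[0,0,0],"yaw":0},{"hand":0,"slide":[0,0,0],"yaw":0},{"hand":0,"slide":[0,0,0],"yaw":0},{"hand":0,"slide":[0,0,0],"yaw":0}]' 30
python3 - <<'E'
from h import *
togo([.648,.159,.106],0.11)
c=snap('wrist','w2')
E
```

```text
time_s: 4.35
tcp_pos: [0.6459, 0.1631, 0.1085]
tool_rot: [2.083, 2.35, 0.004]
wrist_force: [0.0, -0.0, 0.0]
finger_gap: 0.0619
t 4.35 tcp [0.6459 0.1631 0.1085] y-ang 0.12 x-ang 1.691 j6 0.125 j1 0.245 gap 0.0619 F [ 0. -0.  0.]
slide cm [-0.43  0.16  0.25]
yaw 0.01
```

View pics/w2.png

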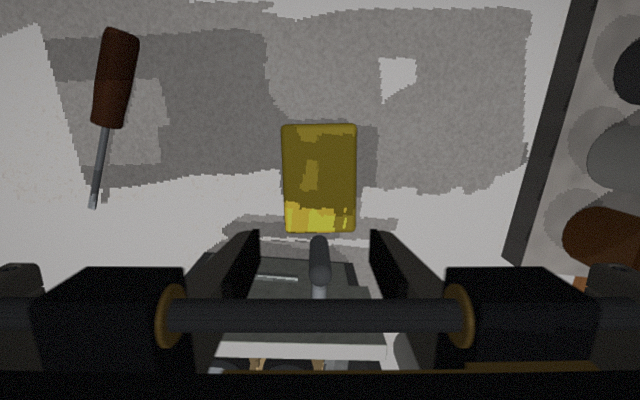

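The handle bar (319,240-280) sits between the fingers, which are still closing. I'll check where the TCP and pads are in pixels.

```bash
python3 - <<'E'
from h import *
c=manip.capture('wrist')
for y in (.155,.159,.163):
  for z in (.138,.084): print(y,z,pix(c,[.648,y,z]))
E
python3 -c "
import cv2;a=cv2.imread('pics/w2.png')[200:340,230:430];cv2.imwrite('pics/w2z.png',cv2.resize(a,None,fx=4,fy=4,interpolation=2))"
```

```text
0.155 0.138 [317.17576114 283.79346247]
0.155 0.084 [316.27127979 243.2453819 ]
0.159 0.138 [318.16569455 276.45062188]
0.159 0.084 [317.00602051 237.5596335 ]
0.163 0.138 [319.16851468 269.00965234]
0.163 0.084 [317.74776518 231.81886327]
```

View pics/w2z.png

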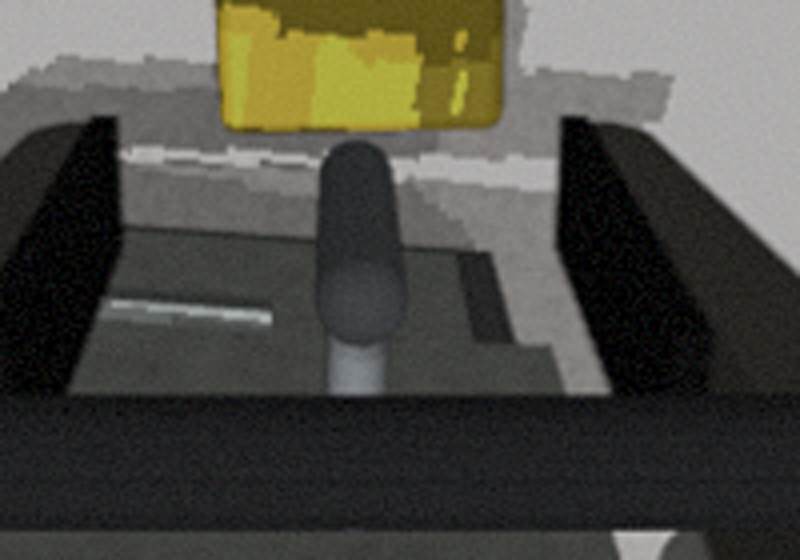

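The bar's top centre is at (320,275), so y is about 0.160. I'll shift the tool back 3.5 mm and close.

```bash
python3 -m handwheel '[{"hand":0.5,"slide":[-0.35,0.3,0.3],"yaw":0},{"hand":0,"slide":[0,0,0],"yaw":0},{"hand":0,"slide":[0,0,0],"yaw":0},{"hand":0,"slide":[0,0,0],"yaw":0},{"hand":0,"slide":[0,0,0],"yaw":0},{"hand":0,"slide":[0,0,0],"yaw":0},{"hand":0,"slide":[0,0,0],"yaw":0},{"hand":0,"slide":[0,0,0],"yaw":0}]' 30
python3 - <<'E'
from h import *
togo([.6495,.1595,.106],0.11)
E
```

```text
time_s: 5.25
tcp_pos: [0.649, 0.16, 0.1037]
tool_rot: [2.084, 2.35, 0.002]
wrist_force: [5.0, 2.2, -3.6]
finger_gap: 0.011
t 5.25 tcp [0.649  0.16   0.1037] y-ang 0.12 x-ang 1.691 j6 0.119 j1 0.239 gap 0.011 F [ 5.   2.2 -3.6]
slide cm [-0.05  0.05 -0.23]
yaw 0.01
```

Gripped: the gap is 11 mm on the 12 mm bar. Now I'll swing about the hinge. Each 0.1 rad step is [1.03, -0.45] cm in tool axes with a yaw of -0.1.

```bash
python3 -m handwheel '[{"hand":0,"slide":[1.03,-0.45,0],"yaw":-0.1},{"hand":0,"slide":[1.03,-0.45,0],"yaw":-0.1},{"hand":0,"slide":[1.03,-0.45,0],"yaw":-0.1},{"hand":0,"slide":[1.03,-0.45,0],"yaw":-0.1}]' 30
python3 - <<'E'
from h import *
a=.12+.4; h=np.array([.550,.106]); 
t=h+.105*np.array([np.cos(a),np.sin(a)])+.04*np.array([-np.sin(a),np.cos(a)])
togo([*t,.1035],a)
E
```

```text
time_s: 5.65
tcp_pos: [0.6204, 0.1951, 0.1036]
tool_rot: [1.57, 2.72, 0.002]
wrist_force: [3.5, 2.4, -3.2]
finger_gap: 0.0113
t 5.65 tcp [0.6204 0.1951 0.1036] y-ang 0.524 x-ang 2.095 j6 -0.222 j1 0.302 gap 0.0113 F [ 3.5  2.4 -3.2]
slide cm [-0.23 -0.04  0.01]
yaw 0.004
```

Tracking well with low forces, so I'll continue.

```bash
python3 -m handwheel '[{"hand":0,"slide":[1.03,-0.45,0],"yaw":-0.1},{"hand":0,"slide":[1.03,-0.45,0],"yaw":-0.1},{"hand":0,"slide":[1.03,-0.45,0],"yaw":-0.1},{"hand":0,"slide":[1.03,-0.45,0],"yaw":-0.1},{"hand":0,"slide":[1.03,-0.45,0],"yaw":-0.1},{"hand":0,"slide":[1.03,-0.45,0],"yaw":-0.1}]' 30
python3 - <<'E'
from h import *
a=.12+1.0; h=np.array([.550,.106]); 
t=h+.105*np.array([np.cos(a),np.sin(a)])+.04*np.array([-np.sin(a),np.cos(a)])
togo([*t,.1035],a)
E
```

```text
time_s: 6.25
tcp_pos: [0.5582, 0.2205, 0.1036]
tool_rot: [0.696, 3.064, 0.002]
wrist_force: [2.3, 3.8, -2.8]
finger_gap: 0.0111
t 6.25 tcp [0.5582 0.2205 0.1036] y-ang 1.124 x-ang 2.695 j6 -0.752 j1 0.373 gap 0.0111 F [ 2.3  3.8 -2.8]
slide cm [-0.25 -0.17  0.01]
yaw 0.004
```

```bash
python3 -m handwheel '[{"hand":0,"slide":[1.03,-0.45,0],"yaw":-0.1},{"hand":0,"slide":[1.03,-0.45,0],"yaw":-0.1},{"hand":0,"slide":[1.03,-0.45,0],"yaw":-0.1},{"hand":0,"slide":[1.03,-0.45,0],"yaw":-0.1},{"hand":0,"slide":[1.03,-0.45,0],"yaw":-0.1},{"hand":0,"slide":[1.03,-0.45,0],"yaw":-0.1},{"hand":0,"slide":[0,0,0],"yaw":0},{"hand":0,"slide":[0,0,0],"yaw":0}]' 30
python3 - <<'E'
from h import *
a=.12+1.6; h=np.array([.550,.106]); 
t=h+.105*np.array([np.cos(a),np.sin(a)])+.04*np.array([-np.sin(a),np.cos(a)])
togo([*t,.1035],a)
s=manip.read_state();d=s['tcp_pos'][:2]-h;print('door',np.arctan2(d[1],d[0])-.364,np.hypot(*d))
c=snap('top','top1');print(spot('door_handle','top',c),spot('board_line','top',c))
E
```

```text
time_s: 7.05
tcp_pos: [0.4924, 0.2061, 0.1036]
tool_rot: [0.23, -3.131, -0.001]
wrist_force: [-3.5, 5.2, -1.5]
finger_gap: 0.0112
t 7.05 tcp [0.4924 0.2061 0.1036] y-ang 1.717 x-ang -2.995 j6 -1.326 j1 0.393 gap 0.0112 F [-3.5  5.2 -1.5]
slide cm [-0.21 -0.25  0.01]
yaw -0.003
door 1.7288350821640335 0.11546310275842966
[] [(0.59, array([ 0.6188, -0.0308,  0.0864])), (0.59, array([ 0.5769, -0.4562,  0.0011]))]
```

View pics/top1.png

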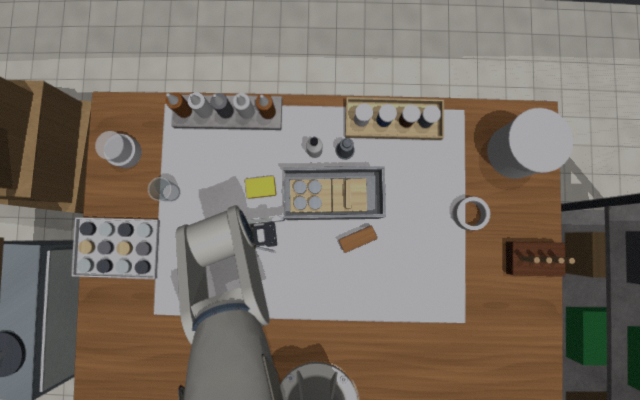

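The top view shows the doorway now clear (pots at ~(300-315,187-203)), with the gripper at (265,235) holding the door at about 1.73 rad. Releasing and rising.

```bash
python3 -m handwheel '[{"hand":0.6,"slide":[0,0,0],"yaw":0},{"hand":0.6,"slide":[0,0,0],"yaw":0},{"hand":0.6,"slide":[0,0,0],"yaw":0},{"hand":0.6,"slide":[0,0,0],"yaw":0},{"hand":0.6,"slide":[0,0,-2],"yaw":0},{"hand":0.6,"slide":[0,0,-3],"yaw":0},{"hand":0.6,"slide":[0,0,-3.5],"yaw":0},{"hand":0.6,"slide":[0,0,-3.5],"yaw":0}]' 30
python3 - <<'E'
from h import *
c=snap('wrist','w3')
for q in ['cab_edge','door_hinge','door_handle','board_line','board_grip','cabinet']: print(q,spot(q,'wrist',c))
togo([.622,-.0755,.225],1.5708)
E
```

```text
time_s: 8.0
tcp_pos: [0.4933, 0.2053, 0.2247]
tool_rot: [0.233, -3.132, 0.001]
wrist_force: [0.8, 1.0, 0.2]
finger_gap: 0.055
cab_edge []
door_hinge [(0.63, array([0.5473, 0.1037, 0.1333]))]
door_handle [(0.64, array([0.4958, 0.2085, 0.1355]))]
board_line [(0.91, array([ 0.6219, -0.0293,  0.0855]))]
board_grip []
cabinet [(0.57, array([ 6.25e-01, -3.41e-02,  4.00e-04]))]
t 8.35 tcp [0.4927 0.2052 0.2221] y-ang 1.72 x-ang -2.993 j6 -1.328 j1 0.392 gap 0.0552 F [-0.7  0.5  0.1]
slide cm [ -8.62 -29.68  -0.29]
yaw 0.149
```

View pics/w3.png

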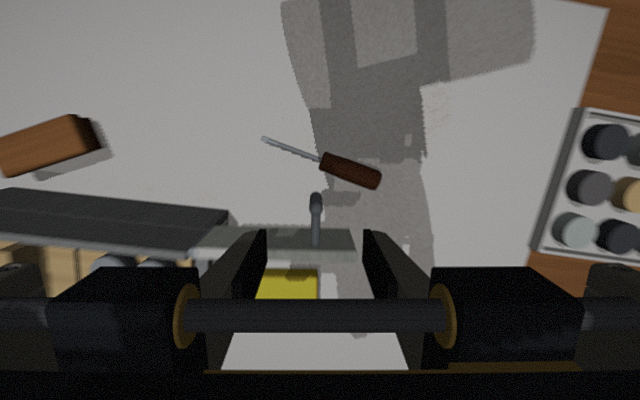

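```bash
python3 -m handwheel '[{"hand":0.6,"slide":[0,0,0],"yaw":0.149},{"hand":0.6,"slide":[-1.85,-4,0],"yaw":0},{"hand":0.6,"slide":[-1.85,-4,0],"yaw":0},{"hand":0.6,"slide":[-1.85,-4,0],"yaw":0},{"hand":0.6,"slide":[-1.85,-4,0],"yaw":0},{"hand":0.6,"slide":[-1.85,-4,0],"yaw":0},{"hand":0.6,"slide":[-1.85,-4,0],"yaw":0},{"hand":0.6,"slide":[-1.85,-4,0],"yaw":0}]' 30
python3 - <<'E'
from h import *
c=snap('wrist','w4')
for q in ['cab_edge','door_hinge','door_handle','board_line','board_grip','cabinet']: print(q,spot(q,'wrist',c))
togo([.622,-.0755,.225],1.5708)
c=snap('top','top2')
for q in ['cab_edge','door_handle','board_line','board_grip','cabinet']: print(q,spot(q,'top',c))
E
```

```text
time_s: 9.15
tcp_pos: [0.6229, -0.0761, 0.2219]
tool_rot: [0.0, -3.139, -0.001]
wrist_force: [0.6, -1.0, -0.3]
finger_gap: 0.0553
cab_edge [(0.62, array([0.6178, 0.1064, 0.0843]))]
door_hinge [(0.68, array([0.5482, 0.1102, 0.1339]))]
door_handle [(0.4, array([0.6188, 0.1089, 0.0839]))]
board_line [(0.95, array([ 0.6198, -0.0338,  0.0885]))]
board_grip [(0.89, array([ 0.622 , -0.075 ,  0.1209]))]
cabinet []
t 9.5 tcp [ 0.6223 -0.0733  0.2229] y-ang 1.572 x-ang -3.141 j6 -1.692 j1 -0.12 gap 0.0554 F [-0.1  0.1 -0.7]
slide cm [ 0.03 -0.22 -0.21]
yaw 0.001
cab_edge [(0.86, array([0.6169, 0.1092, 0.0782]))]
door_handle [(0.54, array([0.493 , 0.2061, 0.136 ]))]
board_line [(0.76, array([ 0.616 , -0.032 ,  0.0902]))]
board_grip [(0.63, array([ 0.6189, -0.0738,  0.1259]))]
cabinet []
```

View pics/w4.png

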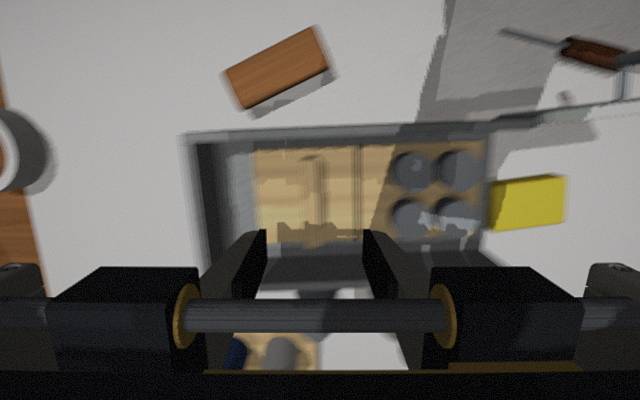

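View pics/top2.png

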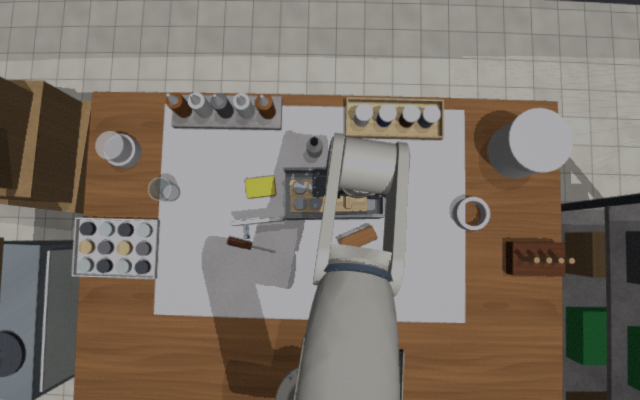

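The wrist view shows the grip bar at ~(316,160-245), the line at column ~360, the pots at 395-475, and the doorway edge at ~485. The top view shows the door leaf (235-283, 222) fully open. That frame was slightly blurred, so I'll take a still one to measure the yaw and bar position.

Run:
```python
from h import *
c=snap('wrist','w5')
for q in ['cab_edge','board_line','board_grip','board']: print(q,spot(q,'wrist',c))
a=cv2.imread('pics/w5.png')[110:300,170:500]; cv2.imwrite('pics/w5z.png',cv2.resize(a,None,fx=2.4,fy=2.4,interpolation=2))
for p in ([.622,-.0755,.125],[.582,-.0755,.125],[.618,-.031,.09],[.618,.107,.08]): print(p,pix(c,p))
```

```text
cab_edge [(0.7, array([0.6165, 0.1074, 0.082 ]))]
board_line [(0.93, array([ 0.6171, -0.0293,  0.0887])), (0.34, array([0.6181, 0.1036, 0.0815]))]
board_grip [(0.81, array([ 0.6206, -0.074 ,  0.1226]))]
board [(0.67, array([ 0.6224, -0.0198,  0.0825]))]
[0.622, -0.0755, 0.125] [312.04252753 201.72707156]
[0.582, -0.0755, 0.125] [311.96448891 156.03916801]
[0.618, -0.031, 0.09] [357.42784606 189.13927409]
[0.618, 0.107, 0.08] [490.75741202 187.20699648]
```

View pics/w5z.png

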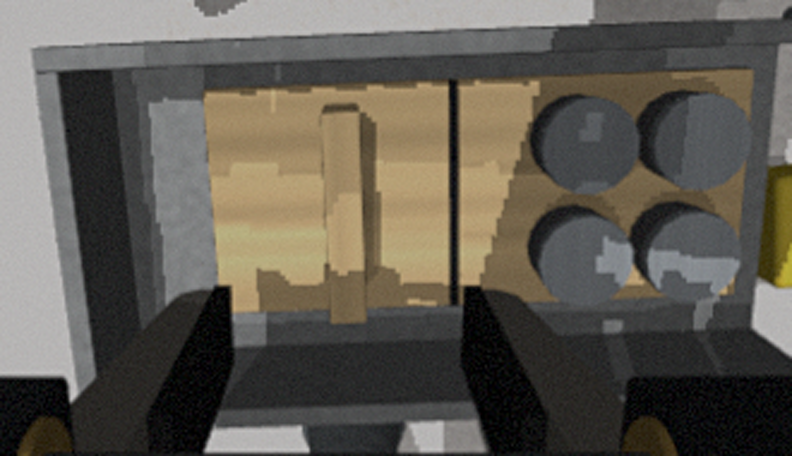

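The bar runs from zoom (342,108) to (348,321) and the line from (453,82) to (455,302). The left wall's outer top edge goes from (35,50) to (780,20).

Run:
```python
from h import *
c=manip.capture('wrist')
f=lambda u,v,z: np.round(ray(c,(170+u/2.4,110+v/2.4),z),4)
def ang(a,b): d=a-b; return np.arctan2(d[1],d[0])
a,b=f(35,48,.14),f(555,28,.14);print('wall',a,b,ang(b,a)-np.pi/2)
a,b=f(341,110,.125),f(348,321,.125);print('bar',a,b,(a+b)/2,ang(b,a))
a,b=f(453,82,.09),f(455,303,.09);print('line',a,b,(a+b)/2,ang(b,a))
a,b=f(205,93,.09),f(752,70,.09);print('board side',a,b,ang(b,a)-np.pi/2)
print('doorway floor',f(752,330,.08),f(778,45,.14))
togo([.621,-.0755,.1],1.57)
```

```text
wall [ 0.5598 -0.1764  0.14  ] [ 0.5537 -0.006   0.14  ] 0.0357828419822912
bar [ 0.5819 -0.0759  0.125 ] [ 0.6615 -0.0735  0.125 ] [ 0.6217 -0.0747  0.125 ] 0.030141622387619648
line [ 0.5744 -0.0317  0.09  ] [ 0.6673 -0.0278  0.09  ] [ 0.62085 -0.02975  0.09   ] 0.04195598853538303
board side [ 0.5786 -0.1302  0.09  ] [0.5695 0.0872 0.09  ] 0.041833904406679334
doorway floor [0.6841 0.1074 0.08  ] [0.5589 0.0683 0.14  ]
t 10.1 tcp [ 0.6231 -0.0744  0.2236] y-ang 1.571 x-ang -3.141 j6 -1.692 j1 -0.121 gap 0.0553 F [-0.3  0.1  0.1]
slide cm [ 0.21 -0.11 12.36]
yaw 0.001
```

Cabinet and board are both turned about +0.038 rad. I'll turn the tool to match and descend over the bar.

```bash
python3 -m handwheel '[{"hand":0.6,"slide":[0.15,0,3],"yaw":-0.038},{"hand":0.6,"slide":[0,0,3.5],"yaw":0},{"hand":0.6,"slide":[0,0,3.5],"yaw":0},{"hand":0.6,"slide":[0,0,2],"yaw":0},{"hand":0.6,"slide":[0,0,0.4],"yaw":0},{"hand":0.6,"slide":[0,0,0],"yaw":0}]' 30
python3 - <<'E'
from h import *
c=snap('wrist','w6')
togo([.6217,-.0747,.0985],1.609)
E
```

```text
time_s: 10.7
tcp_pos: [0.6214, -0.0744, 0.0994]
tool_rot: [0.06, -3.14, -0.0]
wrist_force: [-0.7, -0.0, 0.1]
finger_gap: 0.0554
t 10.75 tcp [ 0.6221 -0.0745  0.1004] y-ang 1.609 x-ang -3.103 j6 -1.73 j1 -0.122 gap 0.0553 F [ 0.1 -0.2 -0.8]
slide cm [ 0.05 -0.02  0.19]
yaw -0.0
```

View pics/w6.png

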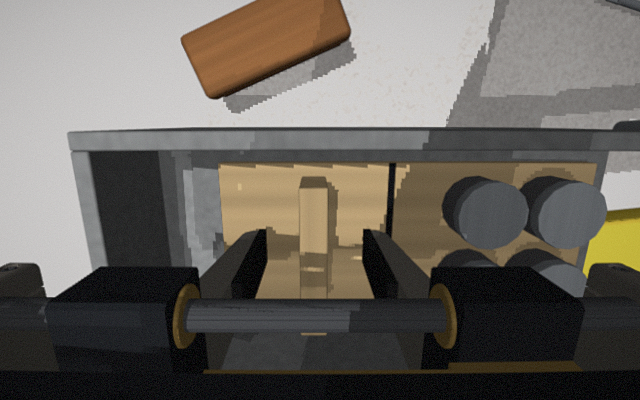

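The bar (column 314) is centred between the fingers (265 and 364). Closing.

```bash
python3 -m handwheel '[{"hand":0,"slide":[0,0,0],"yaw":0},{"hand":0,"slide":[0,0,0],"yaw":0},{"hand":0,"slide":[0,0,0],"yaw":0},{"hand":0,"slide":[0,0,0],"yaw":0},{"hand":0,"slide":[0,0,0],"yaw":0},{"hand":0,"slide":[0,0,0],"yaw":0}]' 50
python3 - <<'E'
from h import *
togo([.6217,-.0747,.0985],1.609)
c=snap('wrist','w7')
for q in ['cab_edge','board_line','board_grip']: print(q,spot(q,'wrist',c))
E
```

```text
time_s: 11.35
tcp_pos: [0.6217, -0.0745, 0.0998]
tool_rot: [-0.06, 3.141, -0.0]
wrist_force: [0.1, -0.6, 1.3]
finger_gap: 0.0137
t 11.35 tcp [ 0.6217 -0.0745  0.0998] y-ang 1.609 x-ang -3.103 j6 -1.731 j1 -0.122 gap 0.0137 F [ 0.1 -0.6  1.3]
slide cm [-0.   -0.02  0.13]
yaw 0.0
cab_edge []
board_line [(0.69, array([ 0.6224, -0.0328,  0.0875])), (0.43, array([ 0.6242, -0.0199,  0.081 ]))]
board_grip [(0.84, array([ 0.6229, -0.073 ,  0.1203]))]
```

```bash
python3 -m handwheel '[{"hand":0,"slide":[0,1.5,0],"yaw":0},{"hand":0,"slide":[0,1.5,0],"yaw":0},{"hand":0,"slide":[0,1.5,0],"yaw":0},{"hand":0,"slide":[0,1.5,0],"yaw":0}]' 50
python3 - <<'E'
from h import *
togo([.6217,-.0747,.0985],1.609)
E
```

```text
time_s: 11.95
tcp_pos: [0.6194, -0.0134, 0.0998]
tool_rot: [-0.061, 3.141, -0.001]
wrist_force: [-0.0, -4.9, 4.3]
finger_gap: 0.0135
t 11.95 tcp [ 0.6194 -0.0134  0.0998] y-ang 1.609 x-ang -3.103 j6 -1.633 j1 -0.024 gap 0.0135 F [-0.  -4.9  4.3]
slide cm [ 0.01 -6.13  0.13]
yaw 0.0
```

```bash
python3 -m handwheel '[{"hand":0,"slide":[0,1.5,0],"yaw":0},{"hand":0,"slide":[0,1.5,0],"yaw":0},{"hand":0,"slide":[0,1.5,0],"yaw":0},{"hand":0,"slide":[0,1.2,0],"yaw":0},{"hand":0,"slide":[0,0.6,0],"yaw":0},{"hand":0,"slide":[0,0,0],"yaw":0}]' 60
python3 - <<'E'
from h import *
togo([.6217,-.0747,.0985],1.609)
for cam in ['wrist','top','scene']:
  c=snap(cam,cam+'8')
  for q in ['cab_edge','board_line','board_grip','door_handle']: print(q,spot(q,cam,c))
E
```

```text
time_s: 12.55
tcp_pos: [0.6168, 0.0505, 0.0998]
tool_rot: [-0.061, 3.141, 0.002]
wrist_force: [-0.6, 3.8, 4.8]
finger_gap: 0.0135
t 12.55 tcp [0.6168 0.0505 0.0998] y-ang 1.61 x-ang -3.103 j6 -1.532 j1 0.078 gap 0.0135 F [-0.6  3.8  4.8]
slide cm [  0.   -12.53   0.11]
yaw 0.001
cab_edge []
board_line [(0.86, array([0.6171, 0.0938, 0.0882]))]
board_grip [(0.62, array([0.6169, 0.0526, 0.1243]))]
door_handle []
cab_edge [(0.73, array([6.260e-01, 4.685e-01, 4.000e-04]))]
board_line [(0.68, array([0.6132, 0.0918, 0.0867]))]
board_grip [(0.8, array([0.6154, 0.0494, 0.1242]))]
door_handle [(0.68, array([0.4945, 0.2054, 0.1378]))]
cab_edge [(0.9, array([0.6182, 0.1085, 0.0774]))]
board_line [(0.93, array([0.6148, 0.0978, 0.0935]))]
board_grip [(0.73, array([0.6147, 0.0525, 0.1215]))]
door_handle [(0.76, array([0.4955, 0.2064, 0.1368]))]
```

View pics/wrist8.png

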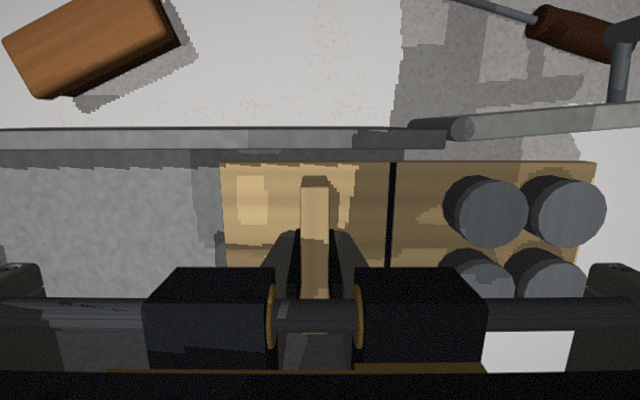

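View pics/scene8.png

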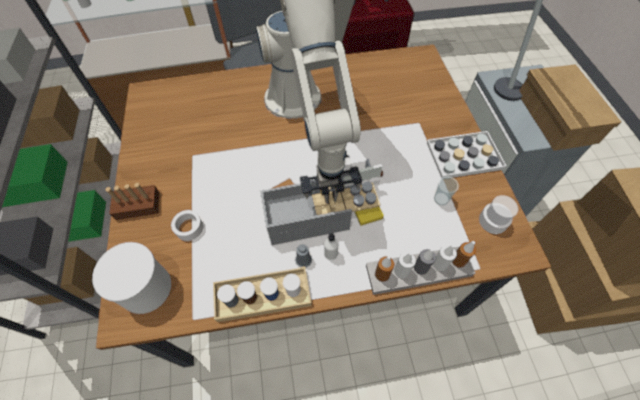

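The wrist view shows the board at columns 220-595, the line at column 391, the pots, and the side wall ending at the doorway near (445,140). I'll zoom in to locate the floor's front edge relative to the line.

Run:
```python
from h import *
a=cv2.imread('pics/wrist8.png')[110:190,350:510]; cv2.imwrite('pics/w8z.png',cv2.resize(a,None,fx=5,fy=5,interpolation=2))
a=cv2.imread('pics/scene8.png')[160:250,255:390]; cv2.imwrite('pics/s8z.png',cv2.resize(a,None,fx=5.5,fy=5.5,interpolation=2))
```

```text
(no output)
```

View pics/w8z.png

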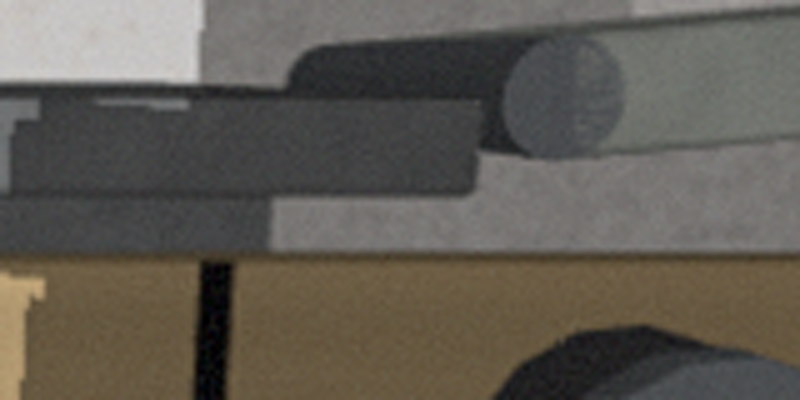

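View pics/s8z.png

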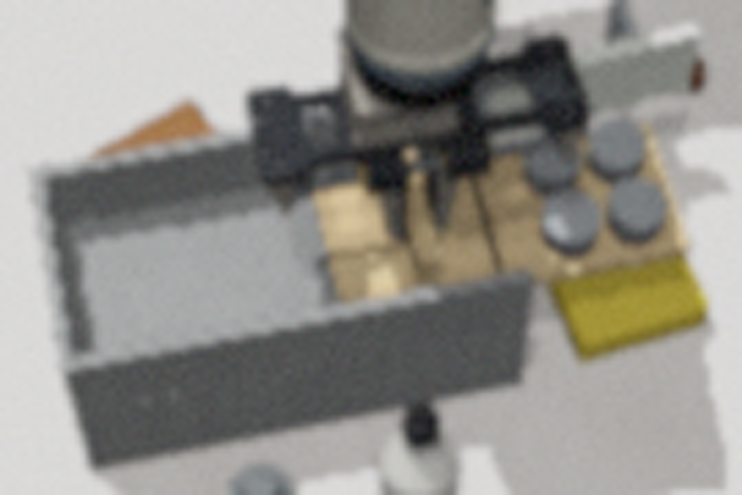

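Run:
```python
from h import *
c=manip.capture('wrist'); print(np.round(np.array(c['extrinsics'])[:3,3],4))
f=lambda u,v,z: ray(c,(350+u/5,110+v/5),z)
n=np.array([-.038,1,0]);n/=np.linalg.norm(n)
w=f(477,175,.14);fl=f(271,240,.08);fl2=f(273,200,.08);ln=f(216,265,.09);ln2=f(210,395,.09)
for k,p in dict(w=w,fl=fl,fl2=fl2,ln=ln,ln2=ln2).items(): print(k,np.round(p,4),'s',round(p@n,4))
s=manip.read_state();print('tcp s',s['tcp_pos']@n,'line from grip',s['tcp_pos']@n+.045)
print(pix(c,[.5515,.1085,.08]))
```

```text
[0.5485 0.0471 0.27  ]
w [0.5552 0.1014 0.14  ] s 0.0802
fl [0.567  0.1026 0.08  ] s 0.081
fl2 [0.5623 0.1023 0.08  ] s 0.0809
ln [0.5691 0.0936 0.09  ] s 0.0719
ln2 [0.5843 0.0944 0.09  ] s 0.0721
tcp s 0.026556459805779566 line from grip 0.07155645980577957
[416.88336902 132.07331643]
```

By ray-casting, the line is 9 to 9.5 mm behind the edge; the networks say 11 to 12 mm. I'll move 10 mm and re-measure where the two nearly coincide in the image.

```bash
python3 -m handwheel '[{"hand":0,"slide":[0,0.5,0],"yaw":0},{"hand":0,"slide":[0,0.5,0],"yaw":0},{"hand":0,"slide":[0,0,0],"yaw":0},{"hand":0,"slide":[0,0,0],"yaw":0},{"hand":0,"slide":[0,0,0],"yaw":0}]' 60
python3 - <<'E'
from h import *
togo([.6168,.0505,.0998],1.609)
for cam in ['wrist','scene','top']:
  c=snap(cam,cam+'9')
  for q in ['cab_edge','board_line']: print(q,spot(q,cam,c))
a=cv2.imread('pics/wrist9.png')[110:190,350:510]; cv2.imwrite('pics/w9z.png',cv2.resize(a,None,fx=5,fy=5,interpolation=2))
E
```

```text
time_s: 13.85
tcp_pos: [0.6167, 0.0583, 0.0998]
tool_rot: [-0.06, 3.141, 0.0]
wrist_force: [0.3, -3.1, 4.8]
finger_gap: 0.0135
t 13.85 tcp [0.6167 0.0583 0.0998] y-ang 1.609 x-ang -3.104 j6 -1.517 j1 0.092 gap 0.0135 F [ 0.3 -3.1  4.8]
slide cm [ 0.02 -0.78 -0.  ]
yaw -0.0
cab_edge []
board_line [(0.72, array([0.617 , 0.1022, 0.087 ]))]
cab_edge [(0.92, array([0.6176, 0.1085, 0.0783]))]
board_line [(0.74, array([0.6138, 0.1028, 0.0919])), (0.15, array([0.6189, 0.0577, 0.121 ]))]
cab_edge []
board_line [(0.8, array([0.6152, 0.1042, 0.0887]))]
```

View pics/w9z.png

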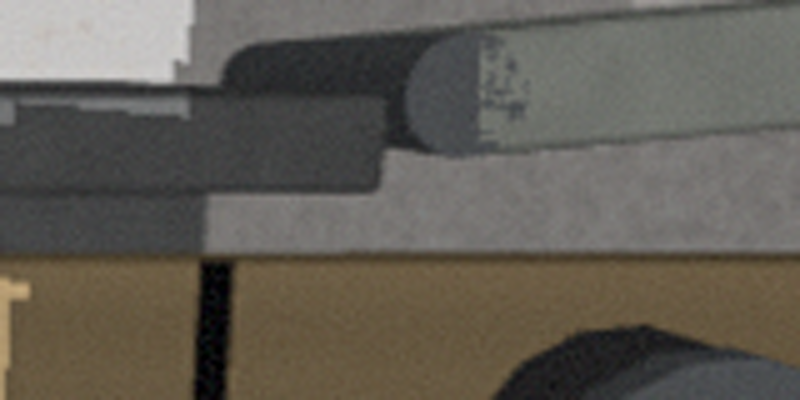

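```bash
python3 - <<'E'
from h import *
c=manip.capture('wrist')
f=lambda u,v,z: ray(c,(350+u/5,110+v/5),z)
n=np.array([-.038,1,0]);n/=np.linalg.norm(n)
for k,p in dict(w=f(383,170,.14),fl=f(206,245,.08),fl2=f(207,200,.08),ln=f(216,265,.09),ln2=f(210,395,.09)).items(): print(k,np.round(p,4),'s',round(p@n,4))
s=manip.read_state();print('tcp',s['tcp_pos'],'line from grip',s['tcp_pos']@n+.045)
E
python3 - <<'E'
import cv2
a=cv2.imread('pics/scene9.png')[150:250,290:400]; cv2.imwrite('pics/s9z.png',cv2.resize(a,None,fx=6,fy=6,interpolation=2))
E
```

```text
w [0.5549 0.102  0.14  ] s 0.0808
fl [0.5677 0.103  0.08  ] s 0.0813
fl2 [0.5623 0.1026 0.08  ] s 0.0812
ln [0.5689 0.1019 0.09  ] s 0.0802
ln2 [0.5841 0.1026 0.09  ] s 0.0804
tcp [0.61667904 0.05828571 0.09977116] line from grip 0.07982677193865856
```

View pics/s9z.png

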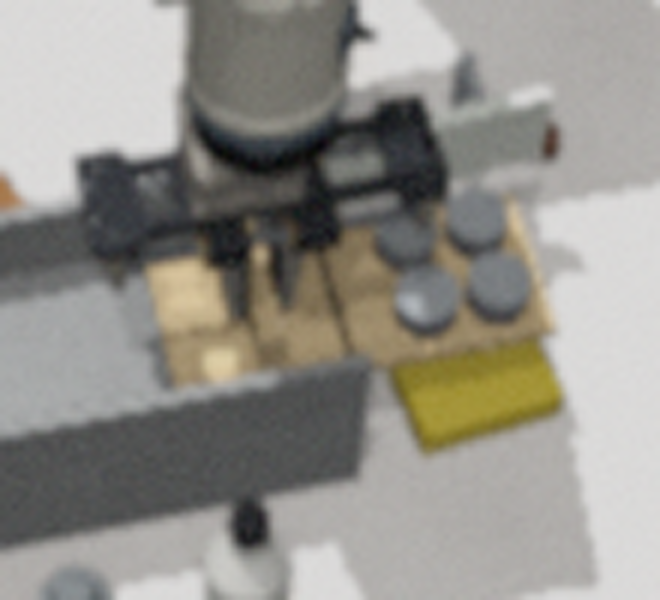

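Run:
```python
from h import *
c=manip.capture('scene')
f=lambda u,v,z: ray(c,(290+u/6,150+v/6),z)
n=np.array([-.038,1,0]);n/=np.linalg.norm(n)
for k,p in dict(wtop=f(369,367,.14),wbot=f(358,475,0),ln=f(350,350,.09),ln2=f(328,260,.09)).items(): print(k,np.round(p,4),'s',round(p@n,4))
```

```text
wtop [0.6932 0.1056 0.14  ] s 0.0792
wbot [0.6878 0.1094 0.    ] s 0.0832
ln [0.6536 0.1068 0.09  ] s 0.0819
ln2 [0.5928 0.1071 0.09  ] s 0.0845
```

```bash
python3 -m handwheel '[{"hand":0,"slide":[0,0.2,0],"yaw":0},{"hand":0,"slide":[0,0,0],"yaw":0},{"hand":0,"slide":[0,0,0],"yaw":0},{"hand":0,"slide":[0,0,0],"yaw":0},{"hand":0,"slide":[0,0,0],"yaw":0},{"hand":0,"slide":[0,0,0],"yaw":0},{"hand":0,"slide":[0,0,0],"yaw":0},{"hand":0,"slide":[0,0,0],"yaw":0}]' 60
python3 - <<'E'
from h import *
togo([.6167,.0583,.0998],1.609)
c=snap('wrist','wrist10');print(spot('board_line','wrist',c))
c=snap('scene','scene10')
for q in ['cab_edge','board_line','door_handle','sponge','awl','beaker','dye_bottle','scrub_brush','spool','tape_roll']: print(q,spot(q,'scene',c))
a=cv2.imread('pics/wrist10.png')[110:190,350:510]; cv2.imwrite('pics/w10z.png',cv2.resize(a,None,fx=5,fy=5,interpolation=2))
E
```

```text
time_s: 15.2
tcp_pos: [0.6166, 0.0598, 0.0998]
tool_rot: [-0.06, 3.141, -0.001]
wrist_force: [0.8, -4.9, 6.1]
finger_gap: 0.0135
t 15.2 tcp [0.6166 0.0598 0.0998] y-ang 1.609 x-ang -3.104 j6 -1.514 j1 0.095 gap 0.0135 F [ 0.8 -4.9  6.1]
slide cm [-0.   -0.15  0.  ]
yaw -0.0
[(0.59, array([0.6149, 0.105 , 0.0874]))]
cab_edge [(0.65, array([0.6176, 0.1088, 0.0821]))]
board_line [(0.64, array([0.6159, 0.1058, 0.0907]))]
door_handle [(0.86, array([0.4963, 0.2077, 0.1383]))]
sponge [(0.7, array([ 0.6464,  0.1875, -0.0022])), (0.66, array([0.497 , 0.2047, 0.1368]))]
awl []
beaker [(0.61, array([0.6299, 0.4665, 0.0013])), (0.46, array([ 0.7707,  0.0249, -0.0058]))]
dye_bottle [(0.52, array([ 0.7714,  0.0245, -0.0035]))]
scrub_brush [(0.55, array([ 0.4957, -0.11  ,  0.0021])), (0.17, array([0.6134, 0.1139, 0.0836]))]
spool [(0.72, array([ 7.737e-01, -6.840e-02,  7.000e-04])), (0.72, array([0.6152, 0.0597, 0.126 ]))]
tape_roll [(0.74, array([ 5.824e-01, -4.590e-01, -2.000e-04]))]
```

View pics/w10z.png

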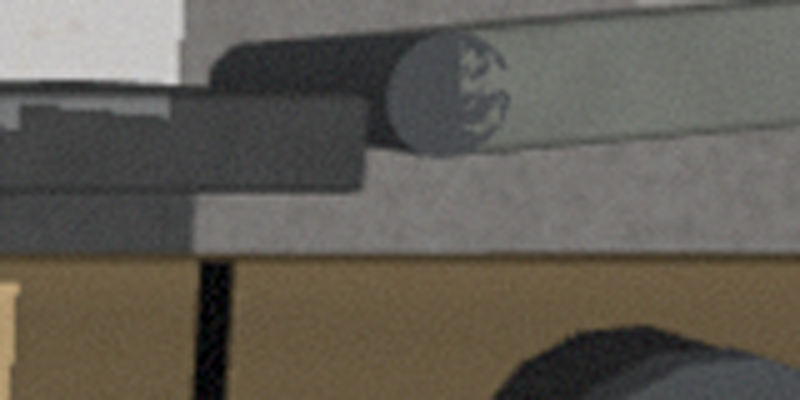

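The line is at column ~393 and the floor edge at ~389, so they coincide to about 0.5 mm after allowing for height. The scene networks put the line 3 mm short of the edge, also inside ±6 mm. The door is open, the board is still and the grip holds, so I'm handing in.

```bash
python3 -c "
from cell import manip
print(manip.close_job());s=manip.read_state();print(s['tcp_pos'],s['finger_gap'],s['wrist_force'])"
```

```text
the job is handed in; nothing more can be done
None
the job is handed in; nothing more can be done
```

I opened the door, slid the board out to its line, and handed the job in at about 15 s with the gripper still holding the board. The hand-in reported no verdict, and the arm's state could no longer be read after it.

- **Door:** I pinched the handle and swung the door to about 1.73 rad while the board was still fully inside. It stayed there; the last camera check put the handle at (0.496, 0.208).
- **Board:** I gripped the bar with the tool turned to match the cabinet's 0.04 rad yaw. I then slid the board straight out, flat on the floor, and I am still holding it at 60 N. The finger gap is 13.5 mm on the 14 mm bar, and the wrist force is under 10 N.
- **Line position:** My two checks disagreed slightly. The wrist camera put the line within about 0.5 mm of the floor's front edge. The trained networks in the scene picture put it about 3 mm short. I stopped between the two, so both are inside the 6 mm allowed.
- **Bystanders:** The sponge, beaker, bottle, brush, thread cone and tape were all where they started, within measuring error. The network did not find the awl in the last picture. Nothing passed lower than about 0.1 m above the bench near it, and it was seen lying flat in the earlier views.

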